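# Press home the two proud jar stoppers

### The job

Two of the five glass jars on the tray still have their white stopper standing proud, with a band of the black plug showing under it. Gently press each of these two stoppers down with the fingertips until it is fully home, in either order, without lifting, tipping or shifting the jars, then draw back. Do not touch the three jars that are already closed, and leave the dish and everything around the tray where it is.

Things in the scene. Friction and masses are not known exactly. Their poses are not given: they have to be found in the camera images.
- tray: shallow grey plastic tray, fixed to the bench, 220 mm (its x) by 320 mm (its y), rim 14 mm high, floor 4 mm above the bench. Origin: centre of its underside. On it the five jars and the dish stand in two rows of three, 100 mm apart (each up to about 10 mm off), in any order
- jar_1: loose round clear-glass jar, 52 mm in diameter, tall pattern: glass 78 mm high from its underside to its rim, about 0.22 kg. Origin: centre of its underside; z up
- stopper_1 (a joint): how far the stopper of jar_1 stands up out of its jar, in m: 0 = fully home (its flange rests on the glass rim, a hard stop), about 0.013 to 0.018 = standing proud. It slides down stiffly (about 4 N of rubbing) and stays where it is left; no spring
- stopper_1_top (a point): centre of the flat top face of the stopper of jar_1: a white plastic disc 44 mm in diameter and 8 mm thick over a narrower black rubber plug (37 mm) that shows between disc and glass when the stopper is not home. The point moves with the stopper; when it is home it lies 86 mm above the jar's underside
- jar_2: loose round clear-glass jar, 52 mm in diameter, short pattern: glass 62 mm high from its underside to its rim, about 0.22 kg. Origin: centre of its underside; z up
- stopper_2 (a joint): how far the stopper of jar_2 stands up out of its jar, in m: 0 = fully home (its flange rests on the glass rim, a hard stop), about 0.013 to 0.018 = standing proud. It slides down stiffly (about 4 N of rubbing) and stays where it is left; no spring
- stopper_2_top (a point): centre of the flat top face of the stopper of jar_2: a white plastic disc 44 mm in diameter and 8 mm thick over a narrower black rubber plug (37 mm) that shows between disc and glass when the stopper is not home. The point moves with the stopper; when it is home it lies 70 mm above the jar's underside
- jar_3: loose round clear-glass jar, 52 mm in diameter, tall pattern: glass 78 mm high from its underside to its rim, about 0.22 kg. Origin: centre of its underside; z up
- stopper_3 (a joint): how far the stopper of jar_3 stands up out of its jar, in m: 0 = fully home (its flange rests on the glass rim, a hard stop), about 0.013 to 0.018 = standing proud. It slides down stiffly (about 4 N of rubbing) and stays where it is left; no spring
- stopper_3_top (a point): centre of the flat top face of the stopper of jar_3: a white plastic disc 44 mm in diameter and 8 mm thick over a narrower black rubber plug (37 mm) that shows between disc and glass when the stopper is not home. The point moves with the stopper; when it is home it lies 86 mm above the jar's underside
- jar_4: loose round clear-glass jar, 52 mm in diameter, short pattern: glass 62 mm high from its underside to its rim, about 0.22 kg. Origin: centre of its underside; z up
- stopper_4 (a joint): how far the stopper of jar_4 stands up out of its jar, in m: 0 = fully home (its flange rests on the glass rim, a hard stop), about 0.013 to 0.018 = standing proud. It slides down stiffly (about 4 N of rubbing) and stays where it is left; no spring
- stopper_4_top (a point): centre of the flat top face of the stopper of jar_4: a white plastic disc 44 mm in diameter and 8 mm thick over a narrower black rubber plug (37 mm) that shows between disc and glass when the stopper is not home. The point moves with the stopper; when it is home it lies 70 mm above the jar's underside
- jar_5: loose round clear-glass jar, 52 mm in diameter, short pattern: glass 62 mm high from its underside to its rim, about 0.22 kg. Origin: centre of its underside; z up
- stopper_5 (a joint): how far the stopper of jar_5 stands up out of its jar, in m: 0 = fully home (its flange rests on the glass rim, a hard stop), about 0.013 to 0.018 = standing proud. It slides down stiffly (about 4 N of rubbing) and stays where it is left; no spring
- stopper_5_top (a point): centre of the flat top face of the stopper of jar_5: a white plastic disc 44 mm in diameter and 8 mm thick over a narrower black rubber plug (37 mm) that shows between disc and glass when the stopper is not home. The point moves with the stopper; when it is home it lies 70 mm above the jar's underside
- dish: loose low clear-plastic dish with a lid, 60 mm in diameter, 14 mm high, on the tray. Origin: centre of its underside
- beaker: loose glass beaker, 70 mm in diameter, 90 mm high, on the bench left of the tray. Origin: centre of its underside
- reagent: loose amber bottle, 64 mm in diameter, 150 mm high, on the bench right of the tray. Origin: centre of its underside
- tip_box: loose blue box of white pipette tips, 85 by 120 by 57 mm high, on the bench right of the tray. Origin: centre of its underside
- pipette: loose white hand pipette lying on the bench left of the tray, 230 mm long, 26 mm high. Origin: on the bench, near the middle of its length

How it is judged:
By the outcome, as a careful person would: the job done as asked, in the order asked, and still so for the second after the job is handed in, with the robot touching nothing.
It also fails if it takes over 40 s, if anything falls off the work surface, if the arm or the gripper's body presses on something with over 40 N, if the wrist force passes 120 N, or if a joint passes its speed limit or range.

### The arm

A 6-joint arm with a two-finger parallel gripper is mounted at the origin on the work surface. World frame = base frame: x ahead of the robot, y to its left, z up, the work surface at z = 0. Lengths are in m, angles in rad, forces in N, time in s.
With the tool pointing down it reaches from about 0.3 to 0.775 m from the base axis. Payload 14.6 kg.
Tool frame: the origin (TCP) lies midway between the tips of the shut fingers; the grasp point (between the pads) lies 19 mm behind it; z points along the fingers, y is the line along which they close (so a half turn about z gives the same grasp; the last joint's range is limited). The gripper opens to 94 mm and grips with 3 to 60 N. Pads are 16 mm wide; open, the fingers measure 119 mm over their backs; the gripper's body (75 mm by 177 mm) begins 78 mm behind the grasp point.
Start: joints at [-1.205, 0.3, 1.521, -0, 1.321, -0.067], TCP at [0.231, -0.499, 0.205] pointing down, gripper open.
Joint ranges: [-3.03, 3.03], [-0.79, 2.21], [0.23, 2.52], [-1.04, 4.18], [0, 3.07], [-2.55, 2.55]. Speed limits (rad/s): [2.22, 2.22, 2.57, 3.14, 3.14, 3.14].

### API

Orientations are given as [roll, pitch, yaw] about the fixed x, y, z axes, in that order (R = Rz(yaw) Ry(pitch) Rx(roll)).
In Python, from station import ctrl gives the robot as it stands. The module is installed in compiled form; this text tells all that it offers.
- The arm moves only by the tool servo_tool, never from a script. Its argument "plan" is a list of rows, each a list of 7 numbers: the opening in per cent of the stroke, from 0 (shut) to 100 (fully open), then the shift along the tool's x, y, z in m, then the turn, a rotation vector about the tool's x, y, z in rad. A call has exactly 8 rows; each row shifts and turns the commanded pose from where the row before left it, along the tool's axes as they then stand; what a row does not reach is not made up. A row lasts 1/8 s, in which the tool goes at most 62.5 mm and 10.7 degrees, less where a joint would pass 70% of its speed; a pose out of reach is approached as far as the arm can. A call with a gripper value outside its range is refused whole. The fingers move at their own pace and stop on an object; "force" is the grip in N (left out, the last holds). Time passes only in rows, so rows that do not move let the fingers close, or fill a call up. It gives the time, the measured TCP pose, the force, the opening and the grip force at its end, in the units of the state.
- ctrl.get_obs(): the state, without advancing time (a new reading comes with each control period).
- ctrl.camera(name): name is "scene" or "top"; returns a dict with "pixels" (400x640x3 uint8, red, green, blue), "z_map" (400x640 float32, m along the optical axis (not along the pixel's ray), 0 where there is no reading), "mtx" (3x3 intrinsics, pixels), "pose" (4x4, takes a point from camera to world coordinates). Camera axes: x right, y up, looking along -z (the intrinsics and any distortion apply to the point x, -y, -z); pixel columns grow to the right and rows downward; lengths in m; the calibration is good to about 2 mm. A picture is of the moment at which its call begins.
- ctrl.hand_in(): hands the job in; it is judged then, once.
The state is a dict: "time_s": time; "qpos": joint angles; "joint_vel": joint speeds; "tau": joint torques, N m; "ee_pos": TCP position; "eef_rot": TCP orientation; "force": force on the tool from outside, world axes, zero at the start; "moment": the same for the moment, N m; "grip_width": finger opening in m; "grip_force": force on a finger pad.
Only numpy, scipy, OpenCV 4.12 (cv2) and the standard library are available. Lean on these libraries where they do the work, as an engineer would, in place of code of your own. Each camera call takes 0.05 s, during which the arm holds its last target. There are 200 camera calls.

## Working session

There is one attempt and no reset: what is moved stays moved. The work goes in short steps, Python scripts to look and compute and a tool call to move; the robot and the scene stay as the last step left them, time stands still between calls to the robot, and variables do not carry over. Pictures are saved under pics/ and viewed, at most 10 in all, crops included, and the job is handed in when it is done.

Besides the shell and the picture viewer there is one more tool, called after ">>>" as a command line: name --pt "numbers of a row" for each row, then --argument value for the rest. servo_tool: Moves the arm, as the interface text tells. Its arguments: {"type":"object","properties":{"plan":{"type":"array","items":{"type":"array","items":{"type":"number"}}},"force":{"type":"number"}},"required":["plan"]}

```bash
mkdir -p pics; python3 - <<'E'
from station import ctrl
import cv2,numpy as np
o=ctrl.get_obs();print(o)
for n in("scene","top"):
    c=ctrl.camera(n);np.savez(n+'.npz',**{k:c[k] for k in("pixels","z_map","mtx","pose")})
    cv2.imwrite(f'pics/{n}.png',c['pixels'][:,:,::-1]);print(n,c['mtx'],c['pose'],[k for k in c])
E
```

```text
{'time_s': 0.0, 'qpos': array([-1.20464138e+00,  3.00458450e-01,  1.52159901e+00, -1.30190291e-05,
        1.32072818e+00, -6.65887323e-02]), 'joint_vel': array([-2.59934896e-05,  1.39815944e-04,  1.74383644e-03, -8.47933141e-04,
       -8.93909825e-04, -4.19726510e-04]), 'tau': array([ 1.00598871e-03, -5.31800330e+01, -3.52738130e+01,  7.08859228e-02,
        2.43563071e-02, -1.23490154e-04]), 'ee_pos': array([ 0.23054971, -0.49903981,  0.20488569]), 'eef_rot': array([-3.14040147e+00, -6.67987510e-05,  4.32746867e-01]), 'force': array([-0.46078661, -0.07408187,  0.43670393]), 'moment': array([-0.02366137, -0.01994775,  0.00511231]), 'grip_force': 0.0, 'grip_width': 0.09403743990282036}
scene [[469.48040549   0.         326.38299037]
 [  0.         469.48040549 197.25239707]
 [  0.           0.           1.        ]] [[-0.09968181 -0.84535923  0.52481551  1.23336243]
 [ 0.99501732 -0.08361811  0.05430057  0.05830591]
 [-0.00201941  0.52761329  0.84948227  1.21921214]
 [ 0.          0.          0.          1.        ]] ['pixels', 'z_map', 'mtx', 'pose']
top [[421.3814564    0.         317.1680376 ]
 [  0.         421.3814564  198.23975182]
 [  0.           0.           1.        ]] [[ 0.01444297  0.99149013 -0.12937823  0.3835636 ]
 [-0.9998642   0.01534805  0.00600124 -0.01105225]
 [ 0.00793587  0.12927398  0.99157716  1.23932747]
 [ 0.          0.          0.          1.        ]] ['pixels', 'z_map', 'mtx', 'pose']
```

View pics/scene.png

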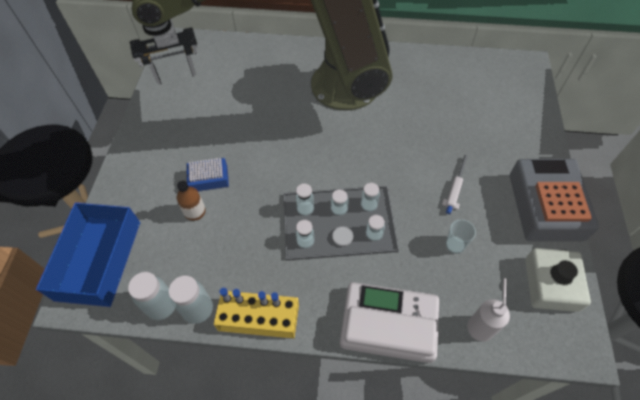

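View pics/top.png

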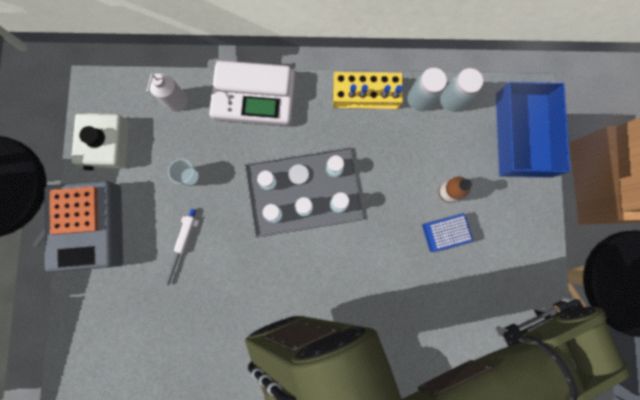

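The tray is near scene (340,222) and top (307,192), with the five white stoppers and the dish on it. I'll enlarge both views and measure the tops.

```bash
cat > h.py <<'E'
import numpy as np,cv2
def load(n): return dict(np.load(n+'.npz'))
def cloud(c):
    v,u=np.mgrid[0:400,0:640];z=c['z_map'];K=c['mtx']
    p=np.stack([(u-K[0,2])*z/K[0,0],-(v-K[1,2])*z/K[1,1],-z],-1)
    return p@c['pose'][:3,:3].T+c['pose'][:3,3]
E
python3 - <<'E'
from h import *
for n,(u0,u1,v0,v1) in dict(scene=(275,400,175,260),top=(242,372,142,240)).items():
    c=load(n);P=cloud(c)
    cv2.imwrite(f'pics/{n}_c.png',cv2.resize(c['pixels'][v0:v1,u0:u1,::-1],None,fx=6,fy=6,interpolation=cv2.INTER_CUBIC))
    pix=c['pixels'].astype(int)
    m=(pix.min(2)>165)&(np.ptp(pix,axis=2)<25)&(c['z_map']>0)
    b=np.zeros_like(m);b[v0:v1,u0:u1]=1;m&=b
    k,l,s,ce=cv2.connectedComponentsWithStats(m.astype(np.uint8))
    for i in range(1,k):
        if s[i,4]<20: continue
        q=P[l==i]; zt=np.percentile(q[:,2],90); t=q[abs(q[:,2]-zt)<.006]
        print(n,ce[i].round(1),s[i,4],'z',np.percentile(q[:,2],[10,50,90]).round(4),'xy',t.mean(0).round(4))
    f=b&(P[...,2]<.012)&(P[...,2]>-.01); print('floor',np.median(P[f][:,2]))
E
```

```text
scene [371.3 188.8] 132 z [0.0859 0.0891 0.0917] xy [0.4942 0.1113 0.0894]
scene [303.8 189.6] 134 z [0.1031 0.1058 0.1088] xy [ 0.5267 -0.0783  0.1062]
scene [339.6 195.8] 130 z [0.0699 0.0734 0.0762] xy [0.5169 0.0224 0.0739]
scene [376.4 221.5] 140 z [0.0703 0.0733 0.0756] xy [0.5905 0.1317 0.0733]
scene [304.  226.5] 148 z [0.0847 0.0877 0.0899] xy [ 0.6341 -0.0658  0.0878]
scene [342.5 235.4] 183 z [0.0139 0.0172 0.0202] xy [0.6146 0.0408 0.0177]
floor 0.0018101715776766003
top [334.4 163.9] 242 z [0.0517 0.0861 0.0897] xy [ 0.6339 -0.0673  0.0873]
top [298.  173.7] 287 z [0.0132 0.0166 0.0195] xy [0.615  0.0394 0.0171]
top [264.6 178.3] 209 z [0.0635 0.0716 0.0747] xy [0.5905 0.1286 0.0723]
top [339.4 201. ] 248 z [0.0688 0.1048 0.1078] xy [ 0.5268 -0.0812  0.1055]
top [303.  205.2] 224 z [0.0548 0.0715 0.0748] xy [0.5159 0.0194 0.0723]
top [270.5 211.9] 228 z [0.0705 0.0876 0.0906] xy [0.4942 0.1084 0.0883]
floor 0.0007839530600757261
```

View pics/scene_c.png

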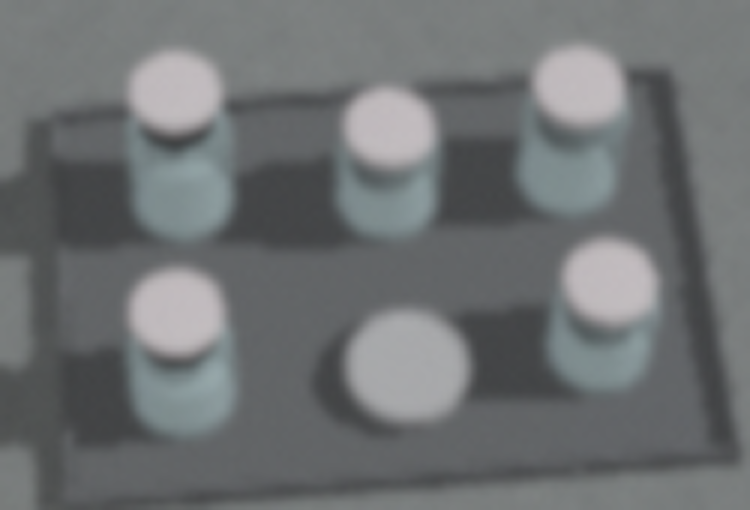

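View pics/top_c.png

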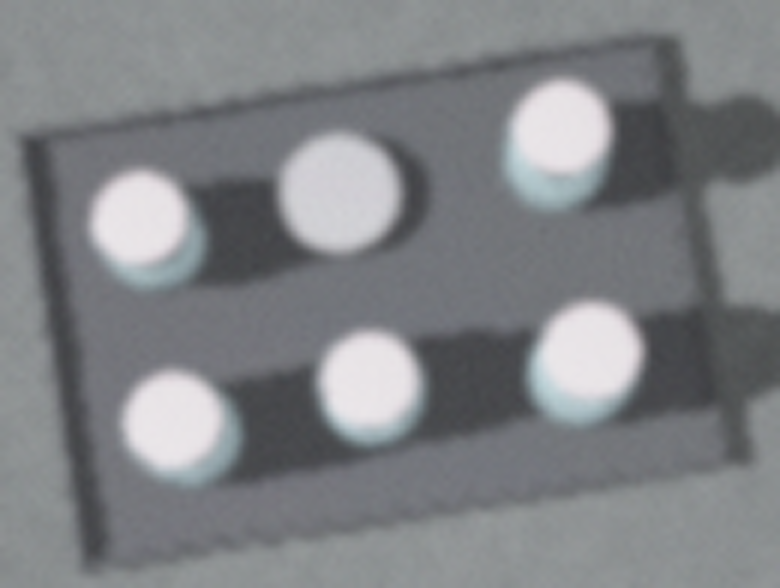

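B (scene 304,190; z≈0.106) is certainly a tall jar standing proud. A (371,189) and D (304,226) both top out at about 0.088, so one is a closed tall jar and the other a proud short jar. I'll compare the bands below their discs.

```bash
python3 - <<'E'
from h import *
from station import ctrl
ims=[ctrl.camera("scene")['pixels'].astype(float) for _ in range(10)]
im=np.mean(ims,0)
c=load('scene');R=c['pose'][:3,:3];t=c['pose'][:3,3];K=c['mtx']
def proj(p):
    q=R.T@(np.array(p)-t);return K[0,2]-K[0,0]*q[0]/q[2],K[1,2]+K[1,1]*q[1]/q[2]
J=dict(A=(.4942,.110,.089),B=(.527,-.080,.106),C=(.5165,.021,.074),D=(.634,-.0665,.088),E=(.5905,.130,.073))
tiles=[]
for k,p in J.items():
    u,v=proj(p);ub,vb=proj((p[0],p[1],.004))
    d=np.array([ub-u,vb-v]);d/=np.hypot(*d)
    s=np.arange(0,30)
    prof=[np.mean([cv2.getRectSubPix(im.astype(np.float32),(1,1),(float(u+d[0]*a+w),float(v+d[1]*a))).mean() for w in(-1.5,0,1.5)]) for a in s]
    print(k,round(u,1),round(v,1),'len',round(np.hypot(ub-u,vb-v),1),np.round(prof).astype(int))
    tiles.append(cv2.resize(cv2.getRectSubPix(im.astype(np.float32),(26,40),(float(u),float(v+10))),(156,240),interpolation=cv2.INTER_CUBIC))
o=np.clip((np.hstack(tiles)-40)*1.4,0,255).astype(np.uint8)
cv2.imwrite('pics/tiles.png',o[:,:,::-1])
E
```

```text
A 370.8 188.8 len 15.4 [189 189 189 189 186 175 153 126 106  97 101 113 127 134 137 137 137 137
 137 136 131 119 106 100 100 101 101 102 104 106]
B 303.3 189.7 len 18.4 [189 189 189 189 187 179 156 119  84  78  98 120 137 147 148 145 141 139
 139 139 139 139 138 134 125 113 104 102 105 120]
C 339.1 195.6 len 12.4 [189 189 189 189 187 178 158 131 109 102 108 121 132 136 137 138 136 131
 119 106 100 100 101 101 101 101 101 101 101 103]
D 303.6 226.4 len 13.9 [189 189 190 190 189 186 172 143 107  92 108 127 139 147 147 143 140 139
 138 134 124 111 103 100 100 100 100 100  99  96]
E 375.9 221.4 len 11.7 [189 189 189 189 187 180 162 135 111  99 104 119 131 136 137 137 135 128
 115 100  96  99 101 101 101 101 101 101 100  98]
```

View pics/tiles.png

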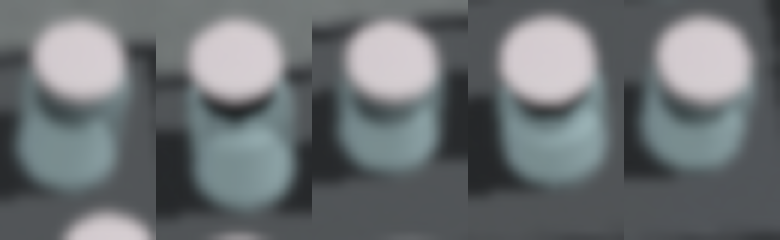

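The tiles settle it. B (2nd tile) and D (4th tile) show a dark plug band with a bright glass arc below it, and A looks like the closed jars C and E. I'll press B at (0.527, -0.080), home at z≈0.090, and D at (0.634, -0.066), home at z≈0.074. First I shut the fingers and move over B.

>>> servo_tool --pt "0 0.04 -0.023 0 0 0 0" --pt "0 0.05 -0.029 0 0 0 0" --pt "0 0.05 -0.029 0 0 0 0" --pt "0 0.05 -0.029 0 0 0 0" --pt "0 0.05 -0.029 0 0 0 0" --pt "0 0.05 -0.029 0 0 0 0" --pt "0 0.05 -0.029 0 0 0 0" --pt "0 0.05 -0.029 0 0 0 0" --force 20

```text
time_s: 1.6
ee_pos: [0.4908, -0.1288, 0.2057]
eef_rot: [3.141, -0.0, 0.433]
force: [0.9, -1.9, 0.0]
grip_width: 0.0172
grip_force: 0.0
```

>>> servo_tool --pt "0 0.025 -0.0145 0 0 0 0" --pt "0 0.027 -0.0145 0 0 0 0" --pt "0 0 0 0.025 0 0 0" --pt "0 0 0 0.03 0 0 0" --pt "0 0 0 0.02 0 0 0" --pt "0 0 0 0.01 0 0 0" --pt "0 0 0 0 0 0 0" --pt "0 0 0 0 0 0 0"

```text
time_s: 2.6
ee_pos: [0.5254, -0.0825, 0.1213]
eef_rot: [3.141, -0.001, 0.433]
force: [-0.1, 1.0, 0.4]
grip_width: 0.0006
grip_force: 0.0
```

```bash
python3 - <<'E'
from h import *
from station import ctrl
for n,(u,v,w,h) in dict(scene=(300,185,60,60),top=(340,200,60,60)).items():
    c=ctrl.camera(n)['pixels']
    cv2.imwrite(f'pics/{n}_b.png',cv2.resize(c[v-h//2:v+h//2,u-w//2:u+w//2,::-1],None,fx=6,fy=6,interpolation=cv2.INTER_CUBIC))
a=[cv2.imread(f'pics/{n}_b.png') for n in('scene','top')];cv2.imwrite('pics/b1.png',np.hstack(a))
o=ctrl.get_obs();print(o['ee_pos'],o['force'],o['grip_width'])
E
```

```text
[ 0.52533124 -0.08249532  0.12125352] [ 0.67296905 -0.48634013  0.26903529] 0.00047280019811708524
```

View pics/b1.png

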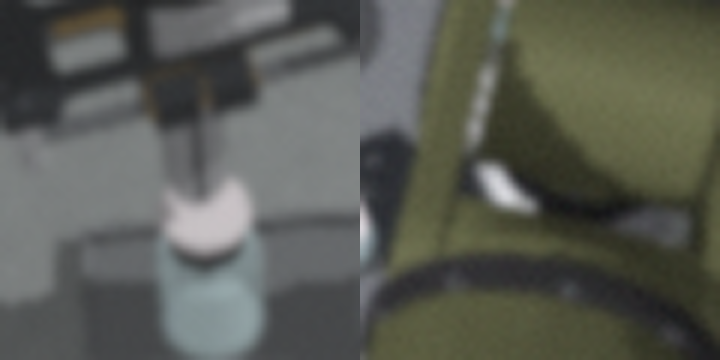

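The shut fingertips hover over the stopper, at crop (200,195). I centre them by 3 mm and press slowly.

>>> servo_tool --pt "0 0.0025 -0.0015 0.005 0 0 0" --pt "0 0 0 0.005 0 0 0" --pt "0 0 0 0.003 0 0 0" --pt "0 0 0 0.002 0 0 0" --pt "0 0 0 0.002 0 0 0" --pt "0 0 0 0.002 0 0 0" --pt "0 0 0 0.002 0 0 0" --pt "0 0 0 0.002 0 0 0"

```text
time_s: 3.7
ee_pos: [0.5266, -0.08, 0.0973]
eef_rot: [3.142, -0.0, 0.433]
force: [-0.9, 1.4, 4.6]
grip_width: 0.0004
grip_force: 2.1
```

4.6 N, so the stopper is sliding. I continue down to the hard stop, expected at about 0.090.

>>> servo_tool --pt "0 0 0 0.002 0 0 0" --pt "0 0 0 0.002 0 0 0" --pt "0 0 0 0.001 0 0 0" --pt "0 0 0 0.001 0 0 0" --pt "0 0 0 0.0005 0 0 0" --pt "0 0 0 0.0005 0 0 0" --pt "0 0 0 0 0 0 0" --pt "0 0 0 0 0 0 0"

```text
time_s: 4.7
ee_pos: [0.5266, -0.08, 0.0904]
eef_rot: [-3.142, 0.0, 0.433]
force: [-1.4, 0.4, 2.9]
grip_width: 0.0005
grip_force: 1.3
```

>>> servo_tool --pt "0 0 0 0.0005 0 0 0" --pt "0 0 0 0 0 0 0" --pt "0 0 0 0.0005 0 0 0" --pt "0 0 0 0 0 0 0" --pt "0 0 0 0.0005 0 0 0" --pt "0 0 0 0 0 0 0" --pt "0 0 0 0 0 0 0" --pt "0 0 0 0 0 0 0"

```text
time_s: 5.7
ee_pos: [0.5272, -0.0801, 0.0902]
eef_rot: [3.14, -0.001, 0.433]
force: [-4.3, 1.5, 16.1]
grip_width: 0.0003
grip_force: 7.9
```

It stopped hard at 0.090 with 16 N, so B is home. I lift straight up and move over D.

>>> servo_tool --pt "0 0 0 -0.005 0 0 0" --pt "0 0 0 -0.02 0 0 0" --pt "0 0 0 -0.02 0 0 0" --pt "0 0.034 0.011 0 0 0 0" --pt "0 0.034 0.011 0 0 0 0" --pt "0 0.035 0.0105 0 0 0 0" --pt "0 0 0 0.015 0 0 0" --pt "0 0 0 0 0 0 0"

```text
time_s: 6.7
ee_pos: [0.6324, -0.0663, 0.1169]
eef_rot: [-3.14, 0.003, 0.433]
force: [0.1, 0.5, -1.1]
grip_width: 0.0002
grip_force: 0.0
```

```bash
python3 - <<'E'
from h import *
from station import ctrl
c=ctrl.camera('scene')['pixels']
cv2.imwrite('pics/d1.png',cv2.resize(c[170:260,270:400,::-1],None,fx=6,fy=6,interpolation=cv2.INTER_CUBIC))
o=ctrl.get_obs();print(o['ee_pos'],o['force'])
E
```

```text
[ 0.63271015 -0.06642568  0.11808074] [-1.1895193   0.30149152  0.72856079]
```

View pics/d1.png

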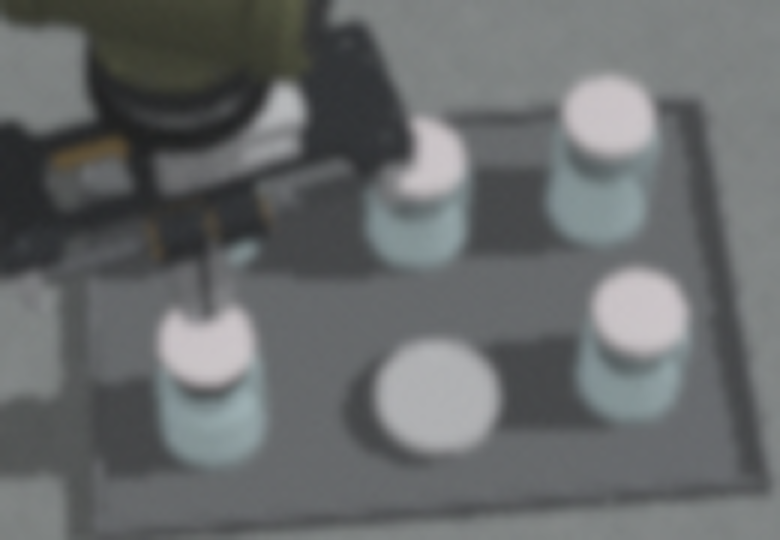

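The fingertips, at crop (210,310), are in line above D's stopper, which shows its black band at (205,385). I descend.

>>> servo_tool --pt "0 0.001 0.0005 0.012 0 0 0" --pt "0 0 0 0.008 0 0 0" --pt "0 0 0 0.005 0 0 0" --pt "0 0 0 0.002 0 0 0" --pt "0 0 0 0.002 0 0 0" --pt "0 0 0 0.002 0 0 0" --pt "0 0 0 0.002 0 0 0" --pt "0 0 0 0.002 0 0 0"

```text
time_s: 7.75
ee_pos: [0.635, -0.0663, 0.0842]
eef_rot: [3.141, -0.0, 0.433]
force: [-0.8, 0.7, 4.2]
grip_width: 0.0005
grip_force: 2.1
```

>>> servo_tool --pt "0 0 0 0.002 0 0 0" --pt "0 0 0 0.002 0 0 0" --pt "0 0 0 0.002 0 0 0" --pt "0 0 0 0.001 0 0 0" --pt "0 0 0 0.001 0 0 0" --pt "0 0 0 0.0005 0 0 0" --pt "0 0 0 0 0 0 0" --pt "0 0 0 0 0 0 0"

```text
time_s: 8.75
ee_pos: [0.6349, -0.0663, 0.0754]
eef_rot: [3.142, -0.0, 0.433]
force: [1.2, -0.2, 2.8]
grip_width: 0.0006
grip_force: 1.4
```

>>> servo_tool --pt "0 0 0 0.001 0 0 0" --pt "0 0 0 0 0 0 0" --pt "0 0 0 0.0005 0 0 0" --pt "0 0 0 0 0 0 0" --pt "0 0 0 0.0005 0 0 0" --pt "0 0 0 0 0 0 0" --pt "0 0 0 0 0 0 0" --pt "0 0 0 0 0 0 0"

```text
time_s: 9.75
ee_pos: [0.635, -0.0664, 0.0742]
eef_rot: [3.141, -0.0, 0.433]
force: [-1.7, 1.1, 9.8]
grip_width: 0.0004
grip_force: 4.9
```

>>> servo_tool --pt "0 0 0 0.0005 0 0 0" --pt "0 0 0 0 0 0 0" --pt "0 0 0 0 0 0 0" --pt "0 0 0 0 0 0 0" --pt "0 0 0 0 0 0 0" --pt "0 0 0 0 0 0 0" --pt "0 0 0 0 0 0 0" --pt "0 0 0 0 0 0 0"

```text
time_s: 10.75
ee_pos: [0.6351, -0.0664, 0.0742]
eef_rot: [3.141, -0.001, 0.433]
force: [-2.7, 0.4, 13.7]
grip_width: 0.0005
grip_force: 6.8
```

It stopped hard at 0.0742 with 13.7 N, so D is home. I draw back.

>>> servo_tool --pt "0 0 0 -0.005 0 0 0" --pt "0 0 0 -0.025 0 0 0" --pt "0 0 0 -0.045 0 0 0" --pt "0 0 0 -0.055 0 0 0" --pt "0 -0.04 0 -0.02 0 0 0" --pt "0 -0.05 0.015 0 0 0 0" --pt "0 -0.05 0.02 0 0 0 0" --pt "0 -0.05 0.02 0 0 0 0"

```text
time_s: 11.75
ee_pos: [0.4838, -0.1967, 0.2226]
eef_rot: [-3.141, 0.001, 0.433]
force: [-0.0, -0.9, 0.5]
grip_width: 0.0005
grip_force: 0.0
```

>>> servo_tool --pt "0 -0.05 0.02 0 0 0 0" --pt "0 -0.05 0.02 0 0 0 0" --pt "0 -0.03 0.025 0 0 0 0" --pt "0 -0.02 0.02 0 0 0 0" --pt "0 0 0 0 0 0 0" --pt "0 0 0 0 0 0 0" --pt "0 0 0 0 0 0 0" --pt "0 0 0 0 0 0 0"

```text
time_s: 12.75
ee_pos: [0.3852, -0.3355, 0.223]
eef_rot: [-3.142, -0.0, 0.434]
force: [0.3, -0.5, 0.8]
grip_width: 0.0002
grip_force: 0.0
```

```bash
python3 - <<'E'
from h import *
from station import ctrl
c=ctrl.camera('scene');P=cloud(c)
for k,(x,y) in dict(A=(.4942,.111),B=(.527,-.0785),C=(.517,.022),D=(.634,-.066),E=(.5905,.1315),dish=(.6146,.0408)).items():
    pix=c['pixels'].astype(int)
    m=(np.hypot(P[...,0]-x,P[...,1]-y)<.03)&(pix.min(2)>165)
    q=P[m];print(k,len(q),np.percentile(q[:,2],90).round(4) if len(q) else '',q.mean(0).round(4))
cv2.imwrite('pics/end.png',cv2.resize(c['pixels'][170:260,270:400,::-1],None,fx=6,fy=6,interpolation=cv2.INTER_CUBIC))
o=ctrl.get_obs();print(o['ee_pos'],o['force'])
E
```

```text
A 138 0.0929 [0.494  0.1116 0.0892]
B 142 0.0923 [ 0.5265 -0.079   0.0892]
C 136 0.0757 [0.5162 0.0223 0.0731]
D 152 0.0759 [ 0.6341 -0.0654  0.0729]
E 146 0.0761 [0.5906 0.1315 0.0731]
dish 200 0.0199 [0.6144 0.0399 0.0172]
[ 0.3851969  -0.33554784  0.22298634] [0.43638768 0.00671305 0.70345918]
```

View pics/end.png

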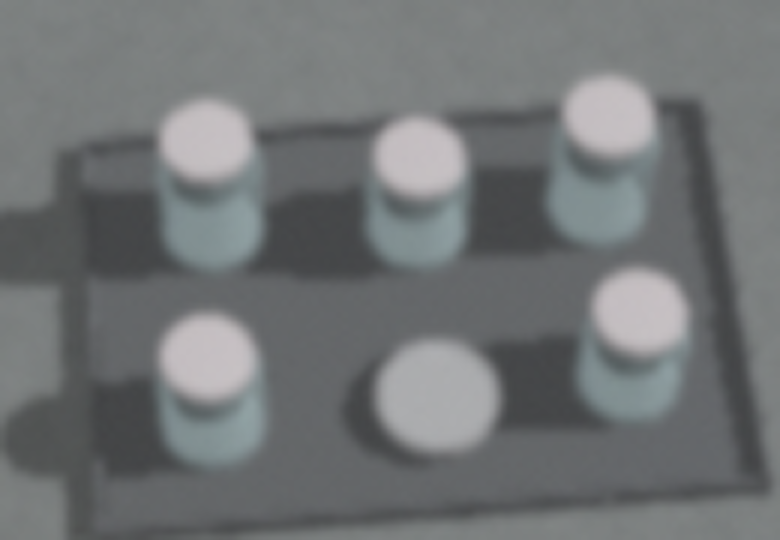

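All five stoppers are now home: tall at about 0.089, short at about 0.073. No black bands show under B (205,140) or D (208,358), and nothing has shifted.

```bash
python3 -c "from station import ctrl; print(ctrl.hand_in())"
```

```text
the job is handed in; nothing more can be done
None
```

Both proud stoppers (one tall jar, one short jar) were pressed fully home at no more than about 16 N in the readings; the last camera check showed no jar or the dish shifted measurably, the arm is drawn back, and the job is handed in.

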